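# Clear the viewer's cover and hold it open

## Task

Someone has left an empty thin-walled glass beaker standing on the closed amber cover of the blue-light viewer: grip it lightly (the glass bears no more than 12 N of grip), stand it upright on the round cork mat and let go, never dropping it. Then take the cover by its steel bar handle, raise it to 60 degrees and finish while still holding it there by the handle, so that a colleague can reach the light table; the cover has no stay and must never be let fall. Do not disturb the tip box, the flask or the power brick.

Things in the scene. Friction and masses are not known exactly. Their poses are not given: they have to be found in the camera images.
- viewer: Blue-light viewer: heavy grey housing 190 mm deep (x) by 240 mm wide (y), 55 mm high, with a glowing blue light table on top. Its front, with switch and dimmer, faces its own -x, towards the robot. Origin: centre of its underside, on the bench; z up. The amber cover over it is a flat hood whose top, when closed, lies 85 mm above the bench.
- cover (a joint): Opening angle of the cover, rad: 0 = closed (top level), grows as the front edge rises, stop at 1.48. A hood of clear amber acrylic 190 x 240 mm, 28 mm high, walls 5 mm, about 0.5 kg with handle (2 to 4 N at the handle lifts it), hinged along the viewer's rear edge. Its hinge has almost no friction: let go, it falls shut.
- hinge (a point): Middle of the cover's hinge axis: 92 mm behind the viewer's origin (+x in its frame) and 57 mm above the bench. The hinge axis runs along the viewer's y.
- cover_handle (a point): Steel bar handle on the cover's front (cover_bar): round bar 10 mm thick, 120 mm long between its end posts, parallel to the hinge, 35 mm clear of the hood's front face. Origin: middle of the bar, on its centre line; y along the bar. Closed, it lies 227 mm in front of the hinge axis (viewer -x) and 14 mm above it, 71 mm above the bench; it turns with the cover.
- beaker: Empty 50 ml thin glass beaker, pale bluish frosted glass with white marks, 42 mm outside diameter (45 mm at the lip), 60 mm high, wall 2.5 mm, about 40 g. Origin: centre of its underside; z up its axis. Starts upright on top of the closed cover. Neither finger may press it with more than 12 N; a grip of 4 to 8 N carries it safely.
- mat: Round cork mat, 140 mm diameter, 5 mm thick, fixed flat on the bench beside the viewer, left or right. Origin: centre of its underside, on the bench; the cork's top is at 5 mm.
- tip_box: Bystander: pipette tip box, white with bluish clear lid, 85 by 124 mm, 84 mm high. Origin: centre of its underside.
- flask: Bystander: clear conical glass flask, 84 mm across the base, 140 mm high. Origin: centre of its underside.
- power_brick: Bystander: black LED power supply, 180 by 66 mm, 38 mm high. Origin: centre of its underside.

How it is judged:
By the outcome, as a careful person would: the job done as asked, in the order asked, and still so for the second after the job is handed in, while the arm keeps its last pose, push and grip.
It also fails if it takes over 67 s, if anything falls off the work surface, if the arm or the gripper's body presses on something with over 40 N, if the wrist force passes 120 N, or if a joint passes its speed limit or range.

## Robot

A 6-joint arm with a two-finger parallel gripper is mounted at the origin on the work surface. World frame = base frame: x ahead of the robot, y to its left, z up, the work surface at z = 0. Lengths are in mm, angles in rad, forces in N, time in s.
With the tool pointing down it reaches from about 275 to 875 mm from the base axis. Payload 12.5 kg.
Tool frame: the origin (TCP) lies on the centre line of the jaws, within the pads' length; the fingertips stand 22 mm ahead of it and the grasp point (between the pads) lies 3 mm ahead of it; z points along the fingers, y is the line along which they close (so a half turn about z gives the same grasp; the last joint's range is limited). The gripper opens to 85 mm and grips with 20 to 120 N. Pads are 22 mm wide; open, the fingers measure 114 mm over their backs; the gripper's body (76 mm by 85 mm) begins 54 mm behind the grasp point. The pads swing forward as they close: fully open they stand 13 mm farther back than shut.
Start: joints at [1.162, 0.351, 1.652, -0, 1.139, -0.085], TCP at [174.963, 521.414, 253.29] pointing down, gripper open.
Joint ranges: [-2.75, 2.75], [-0.79, 2.1], [0.01, 2.65], [-1.57, 4.71], [0.07, 3.14], [-2.87, 2.87]. Speed limits (rad/s): [2.22, 2.22, 2.79, 3.14, 3.14, 3.14].

## Interface

Orientations are given as [roll, pitch, yaw] about the fixed x, y, z axes, in that order (R = Rz(yaw) Ry(pitch) Rx(roll)).
In Python, from station import robot, viewer, ticket gives the robot as it stands. Calls block until the motion is done:
- robot.move_ptp(position, orientation): joint-space move of the TCP to a pose.
- robot.line_to(position, rotation=None, vel=150, force_limit=None): straight line of the TCP; rotation=None keeps the orientation; vel is the mean speed in mm/s. With force_limit (N) it stops when the force on the tool has changed by that much, and returns True; else False.
- robot.move_joints(angles): joint-space move.
- robot.set_gripper(opening, effort=None): finger opening in mm; effort is the grip in N (None keeps the last); returns when the fingers have stopped.
- robot.hold(seconds).
- robot.inverse_kinematics(position, orientation): joint angles nearest the present ones, or None.
- robot.get_state(): the state.
- viewer.grab_frame(name): name is "side" or "top" or "wrist"; returns a dict with "frame" (384x512x3 uint8, red, green, blue), "depth" (384x512 float32, mm along the optical axis (not along the pixel's ray), 0 where there is no reading), "fx", "fy", "cx", "cy" (pixels), "T" (4x4, takes a point from camera to world coordinates). Camera axes: x right, y down, z forward; pixel columns grow to the right and rows downward; lengths in mm; the calibration is good to about 2 mm. A picture is of the moment at which its call begins.
A pose or a line that the arm cannot do raises robot.Unreachable and nothing moves.
- ticket.close_job(): hands the job in; it is judged then, once.
Trained networks look in the newest picture that a camera, given by its name, has taken for a name from the list of things; names that differ only in an ending like _2 or _b are one class to them, and where a whole thing is asked for, a point or a joint stands for the part that bears it (a point fixed in the world has none). Each returns a list of dicts, best first, with "p" (0 to 1); they miss things now and then, are a little off and sometimes report something else, mostly with a low value. They report only what shows in the picture. A call takes as long as a camera call.
- viewer.trace(camera, thing): "pixels" (384x512 bool, what is visible of it) and "bbox" ([centre column, centre row, width, height] in pixels, round what is visible of it).
- viewer.pinpoint(camera, thing): "at" ([column, row] in pixels: a listed point, or the origin of a listed thing).
The state is a dict: "t": time; "joints": joint angles; "qvel": joint speeds; "joint_torque": joint torques, N m; "tcp_pos": TCP position; "orientation": TCP orientation; "contact_force": force on the tool from outside, world axes, zero at the start; "torque": the same for the moment, N m; "finger_gap": finger opening in mm; "grasp_force": force on a finger pad.
Only numpy, scipy, OpenCV 4.12 (cv2) and the standard library are available. Lean on these libraries where they do the work, as an engineer would, in place of code of your own. Each camera call takes 0.05 s, during which the arm holds its last target. There are 200 camera calls.

## Working session

There is one attempt and no reset: what is moved stays moved. The work goes in short steps, each a Python script; the robot and the scene stay as the last script left them, time stands still between calls to the robot, and variables do not carry over. Pictures are saved under pics/ and viewed, at most 10 in all, crops included, and the job is handed in when it is done.

```bash
ls; mkdir -p pics
python3 - <<'E'
from station import robot, viewer, ticket
import cv2,numpy as np
ims=[]
for c in ("top","side"):
    f=viewer.grab_frame(c); ims.append(f["frame"])
    T=np.array(f["T"]); print(c,f["fx"],f["cx"],f["cy"],T.round(3).tolist())
    np.savez(f"{c}.npz",**{k:np.array(v) for k,v in f.items()})
    for n in ("viewer","hinge","cover_handle","beaker","mat","tip_box","flask","power_brick"):
        for d in viewer.pinpoint(c,n)[:1]: 
            print(n,np.round(d["at"],1),round(d["p"],2))
cv2.imwrite("pics/a.png",cv2.resize(np.vstack(ims)[:,:,::-1],(400*1,600)) if 0 else ims[0][:,:,::-1]); cv2.imwrite("pics/b.png",ims[1][:,:,::-1])
print(robot.get_state())
E
```

```text
pics
station.py
top 373.6566800990158 255.33811280383566 183.0329035142623 [[-0.014, -0.994, 0.106, 482.845], [-0.999, 0.011, -0.033, 10.42], [0.032, -0.106, -0.994, 937.268], [0.0, 0.0, 0.0, 1.0]]
viewer [230.6 180.3] 0.7
hinge [390.2 139. ] 0.65
cover_handle [217.6 236.2] 0.71
beaker [122.6 232.3] 0.62
mat [123.4 232.5] 0.86
tip_box [378.  244.4] 0.76
flask [100.6 150.3] 0.65
power_brick [392.2 138.6] 0.75
side 392.02634642055074 257.8863243558598 195.2132473970864 [[0.969, -0.122, 0.213, 324.741], [-0.245, -0.52, 0.818, -860.959], [0.011, -0.845, -0.534, 648.639], [0.0, 0.0, 0.0, 1.0]]
viewer [269.3 213.5] 0.73
hinge [299.5 190.8] 0.62
cover_handle [217.1 191.3] 0.62
beaker [248.7 181.8] 0.66
mat [209.  176.3] 0.86
tip_box [234.5 323.8] 0.8
power_brick [250.1 179.9] 0.46
{'t': 0.9, 'joints': array([ 1.16240659e+00,  3.50679845e-01,  1.65180978e+00, -1.27900441e-05,
        1.13912741e+00, -8.45702138e-02]), 'qvel': array([-0.00172056,  0.00067112, -0.00177755, -0.00166381, -0.00094465,
       -0.00010076]), 'joint_torque': array([ 4.78351694e-05, -5.06019080e+01, -2.91656810e+01, -1.23109285e-04,
        7.13714962e-04, -1.68117646e-05]), 'tcp_pos': array([174.95727645, 521.40403266, 253.29688045]), 'orientation': array([-3.14156738e+00,  9.51558336e-06,  2.81777848e+00]), 'contact_force': array([ 0.5333362 , -0.70928739,  1.03669538]), 'torque': array([-0.03175906, -0.01396398,  0.01661789]), 'grasp_force': 0.0, 'finger_gap': 85.5118974095237}
```

View pics/a.png

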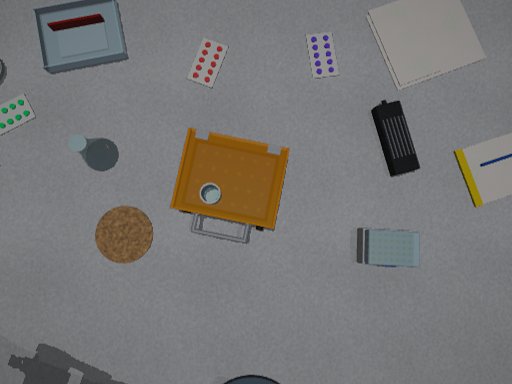

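View pics/b.png

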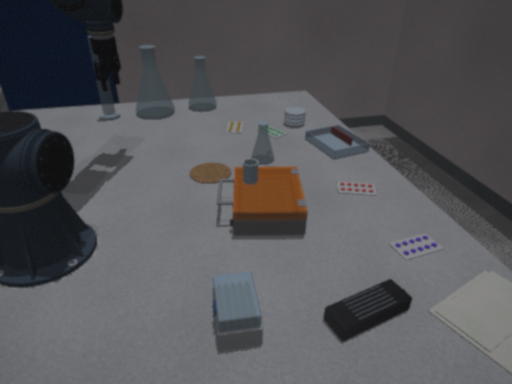

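The top view shows the cover spanning columns 172–290, rows 128–230, with the beaker on it at (210,193). The handle bar runs from (193,234) to (250,241), the mat is at (124,234) and the flask at about (100,153). The tip box (390,248) and brick (396,138) are well away. In the side view the beaker is at (251,172) and the handle at about (222,192).

```bash
cat > h.py <<'E'
import numpy as np,cv2
def cloud(f):
    d=np.array(f["depth"],float); v,u=np.mgrid[:384,:512]
    P=np.stack([(u-f["cx"])/f["fx"]*d,(v-f["cy"])/f["fy"]*d,d],-1)
    T=np.array(f["T"]); W=P@T[:3,:3].T+T[:3,3]; W[d<=0]=np.nan
    return W
def onplane(f,u,v,z):
    T=np.array(f["T"]); r=T[:3,:3]@np.array([(u-f["cx"])/f["fx"],(v-f["cy"])/f["fy"],1])
    return T[:3,3]+r*(z-T[2,3])/r[2]
E
python3 - <<'E'
from h import *
for c in ("top","side"):
    f=dict(np.load(c+".npz")); W=cloud(f); im=f["frame"].astype(int)
    X=W[...,0];Y=W[...,1];Z=W[...,2]
    org=(im[...,0]>im[...,2]+70)&(X>300)&(X<750)&(abs(Y)<200)
    top=org&(abs(Z-85)<5)
    p=W[top]; 
    print(c,"cover z",np.median(p[:,2]),len(p)); r=cv2.minAreaRect(p[:,:2].astype(np.float32)); print(r, cv2.boxPoints(r).round(1).tolist())
    # beaker
    (cx,cy),_,_=r
    b=(abs(X-cx)<120)&(abs(Y-cy)<120)&(Z>97)&(Z<165)
    q=W[b]; print("beaker",len(q), q.mean(0).round(1),q.min(0).round(1),q.max(0).round(1), np.percentile(q[:,2],[50,90,99]))
    rim=q[q[:,2]>138]; 
    if len(rim)>3: print("rim",len(rim),cv2.minEnclosingCircle(rim[:,:2].astype(np.float32)))
    m=(im[...,0]>im[...,2]+30)&(Z<15)&(X<600)&(Y>120)
    q=W[m]; print("mat",len(q),cv2.minEnclosingCircle(q[:,:2].astype(np.float32)),np.median(q,0))
    hb=(Z>45)&(Z<85)&(~org)&(X>cx-190)&(X<cx-75)&(abs(Y-cy)<110)
    q=W[hb]; print("handle",len(q),q[::max(1,len(q)//25)].round(0).tolist())
    fl=(abs(X-cx)<160)&(Y>cy+130)&(Z>15)&(Z<160)&(X>480); q=W[fl]; print("flask",len(q),q.min(0),q.max(0))
f=dict(np.load("top.npz"))
print("bar ends",onplane(f,193,234,71),onplane(f,250,241,71),"rim c",onplane(f,210,193,145),"mat",onplane(f,124,234.5,5))
cv2.imwrite("pics/c.png",cv2.resize(f["frame"][110:260,80:300,::-1],(792,540),interpolation=cv2.INTER_CUBIC))
E
```

```text
top cover z 86.35647152762544 7825
((587.2380981445312, 39.36683654785156), (239.4366455078125, 189.77076721191406), 77.65325164794922) [[468.8999938964844, -57.29999923706055], [654.2999877929688, -97.9000015258789], [705.5, 136.0], [520.0999755859375, 176.60000610351562]]
beaker 189 [547.6  82.9 135.5] [525.6  59.2  98.1] [568.6 101.8 150.7] [145.34762366 147.85136215 149.17993584]
rim 122 ((546.5571899414062, 80.99662780761719), 22.179523468017578)
mat 2554 ((500.6682434082031, 263.7771911621094), 125.48296356201172) [460.21629904 303.48307583   6.28755003]
handle 407 [[512.0, 140.0, 84.0], [503.0, 116.0, 77.0], [497.0, 73.0, 84.0], [489.0, 123.0, 76.0], [482.0, 123.0, 78.0], [478.0, 0.0, 82.0], [476.0, 127.0, 78.0], [471.0, 5.0, 78.0], [469.0, 123.0, 75.0], [466.0, 120.0, 81.0], [465.0, 0.0, 76.0], [464.0, 94.0, 77.0], [462.0, 107.0, 77.0], [460.0, 9.0, 73.0], [459.0, 82.0, 78.0], [457.0, 94.0, 76.0], [456.0, 57.0, 75.0], [454.0, 69.0, 77.0], [453.0, 7.0, 78.0], [452.0, 48.0, 79.0], [450.0, 64.0, 73.0], [449.0, 28.0, 77.0], [447.0, 39.0, 79.0], [445.0, 44.0, 75.0], [444.0, 7.0, 8
[... 847 characters left out ...]
35.0, 77.0], [440.0, 14.0, 78.0], [476.0, 4.0, 76.0], [470.0, 2.0, 75.0], [465.0, 0.0, 74.0], [464.0, 0.0, 71.0], [480.0, -56.0, 80.0], [477.0, -60.0, 80.0], [472.0, -60.0, 78.0], [470.0, -55.0, 72.0], [509.0, -67.0, 74.0], [507.0, -66.0, 70.0], [504.0, -67.0, 68.0], [501.0, -67.0, 66.0], [499.0, -64.0, 61.0], [497.0, -63.0, 57.0], [494.0, -61.0, 53.0], [489.0, -63.0, 52.0], [486.0, -61.0, 48.0], [491.0, -63.0, 45.0]]
flask 1929 [480.09938448 169.06139187  15.01522476] [ 745.42424047 2264.19697061  159.61695016]
bar ends [459.52712573 126.04157982  71.        ] [441.62177908  -4.11824653  71.        ] rim c [547.11404284  80.59554556 145.        ] mat [459.1049292  302.88116099   5.        ]
```

View pics/c.png

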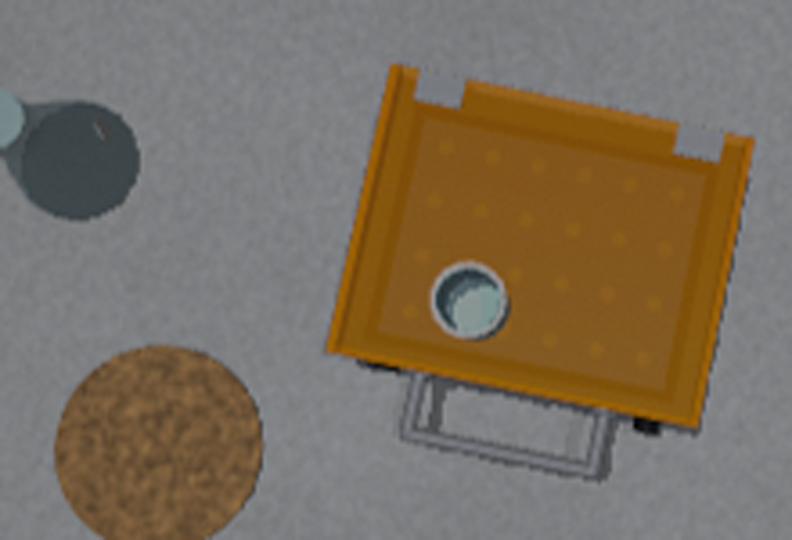

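The enlarged top view shows the beaker rim centred at crop (469,300), the bar running from (403,437) to (602,475), and the hood's front edge from (330,352) to (700,428). These agree with the fit: viewer about (586.7, 38), yaw about −0.216, with the bar's middle near (455,67). Next I'll hover over the beaker, refine with the wrist camera and check IK for the lift.

```bash
cat >> h.py <<'E'
from scipy.spatial.transform import Rotation as R
PSI=-0.216; C=np.array([586.7,38.2]); A0=np.radians(25)
def bar(th,C=C,psi=PSI):
    x=92-227*np.cos(th)+14*np.sin(th); z=57+227*np.sin(th)+14*np.cos(th)
    return np.array([C[0]+x*np.cos(psi),C[1]+x*np.sin(psi),z])
def tool(th,s,psi=PSI):
    a=A0+th; d=np.array([np.cos(a)*np.cos(psi),np.cos(a)*np.sin(psi),-np.sin(a)])
    xt=s*np.array([-np.sin(psi),np.cos(psi),0]); y=np.cross(d,xt)
    return d,R.from_matrix(np.stack([xt,y,d],1)).as_euler("xyz")
def pose(th,s,back=0,C=C,psi=PSI):
    d,e=tool(th,s,psi); return bar(th,C,psi)-d*(3+back),e
E
python3 - <<'E'
from station import robot, viewer
from h import *
yaw=np.arctan2(80.6,546)+np.pi/2
robot.move_ptp([546,80.6,240],[np.pi,0,yaw])
for s in (1,-1):
    for th in (-1,0,30,60):
        p,e=pose(np.radians(max(th,0)),s,80 if th<0 else 0); q=robot.inverse_kinematics(p,e); print(s,th,p.round(),None if q is None else np.round(q,2))
f=viewer.grab_frame("wrist"); np.savez("wrist.npz",**{k:np.array(v) for k,v in f.items()})
W=cloud(f); q=W[(np.hypot(W[...,0]-546,W[...,1]-80)<40)&(W[...,2]>138)&(W[...,2]<155)]
print(len(q)); 
if len(q)>5: print(cv2.minEnclosingCircle(q[:,:2].astype(np.float32)),np.median(q[:,2]),q.min(0),q.max(0))
print(robot.get_state()["t"],robot.get_state()["joints"])
cv2.imwrite("pics/d.png",f["frame"][:,:,::-1])
E
```

```text
1 -1 [381.  83. 106.] None
1 0 [452.  68.  72.] None
1 30 [490.  59. 185.] [ 0.12  0.2   2.2  -0.91  0.24  1.17]
1 60 [577.  40. 264.] [-0.    0.36  1.62 -0.02  1.08  0.22]
-1 -1 [381.  83. 106.] [0.44 0.68 2.6  3.77 1.25 0.09]
-1 0 [452.  68.  72.] [0.27 0.77 2.46 3.61 1.22 0.05]
-1 30 [490.  59. 185.] [ 0.12  0.2   2.2  -0.91  0.24 -1.97]
-1 60 [577.  40. 264.] None
995
((547.9686889648438, 81.47913360595703), 22.597129821777344) 145.95410543744907 [525.71310966  59.32721758 138.01954351] [570.24307971 103.71884956 148.3639888 ]
3.025 [ 6.36365274e-02  3.68305818e-01  1.66134017e+00  1.01444683e-04
  1.11195411e+00 -8.43166765e-02]
```

View pics/d.png

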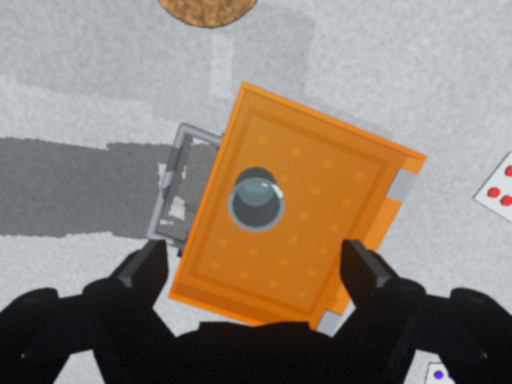

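The wrist view shows the beaker at (257,200), the bar from about (185,130) to (155,235), and the hood all clear of the fingers. A shallow grasp on the handle needs a wrist flip, so I'll scan for steeper ones. I'll also pick up the beaker now.

Run:
```python
from station import robot, viewer
import h; from h import *
f=dict(np.load("wrist.npz")); W=cloud(f); im=f["frame"].astype(int)
m=(im[...,0]>im[...,2]+70)&(abs(W[...,2]-85)<6); r=cv2.minAreaRect(W[m][:,:2].astype(np.float32)); print(r)
cand=(W[...,2]>60)&(W[...,2]<85)&(W[...,0]<470)&(abs(W[...,1]-65)<75)&(abs(im[...,0]-im[...,2])<40)
q=W[cand]; L=cv2.fitLine(q[:,:2].astype(np.float32),cv2.DIST_HUBER,0,.01,.01).ravel(); print("bar",len(q),L,np.median(q[:,2]), L[2]+(67-L[3])*L[0]/L[1], q[:,1].min(),q[:,1].max())
for A in (40,50,60,70,80,90):
    h.A0=np.radians(A)
    for s in (1,-1):
        qs=[robot.inverse_kinematics(*h.pose(np.radians(t),s,b)) for t,b in ((0,70),(0,0),(30,0),(60,0))]
        print(A,s,[None if q is None else np.round(q,2).tolist() for q in qs])
yaw=np.arctan2(80.6,546)+np.pi/2
robot.line_to([547.3,81,119],vel=80,force_limit=8)
s=robot.get_state(); print(s["tcp_pos"],s["t"])
o=50
robot.set_gripper(50,20)
while robot.get_state()["grasp_force"]<3.5 and o>38.5:
    o-=1.0 if o>44 else .3
    robot.set_gripper(o,20); s=robot.get_state(); print(round(o,2),round(s["finger_gap"],2),round(s["grasp_force"],2),round(s["t"],2))
```

```text
((588.4065551757812, 39.356910705566406), (240.8169403076172, 190.47557067871094), 77.32398986816406)
bar 1254 [1.7537406e-01 9.8450190e-01 4.5786295e+02 6.7782532e+01] 75.9074570011158 457.72354 0.7492779443336985 132.32978644987236
40 1 [None, None, [0.07, 0.23, 2.06, -0.2, 0.52, 0.45], [-0.02, 0.47, 1.45, 0.03, 1.39, 0.18]]
40 -1 [[0.31, 0.39, 2.52, 3.8, 0.68, -0.18], [0.22, 0.57, 2.42, 3.64, 0.74, -0.09], [0.07, 0.23, 2.06, -0.2, 0.52, -2.7], None]
50 1 [[0.24, 0.27, 2.44, 4.08, 0.36, 2.59], None, [0.05, 0.28, 1.96, -0.07, 0.74, 0.31], [-0.04, 0.56, 1.34, 0.06, 1.58, 0.17]]
50 -1 [[0.24, 0.27, 2.44, 4.08, 0.36, -0.55], [0.18, 0.48, 2.37, 3.76, 0.44, -0.26], [0.05, 0.28, 1.96, -0.07, 0.74, -2.83], None]
60 1 [[0.18, 0.23, 2.34, -1.15, 0.21, 1.49], [0.14, 0.43, 2.29, 4.28, 0.19, 2.32], [0.03, 0.34, 1.86, -0.0, 0.94, 0.24], [-0.05, 0.64, 1.24, 0.09, 1.77, 0.16]]
60 -1 [[0.18, 0.23, 2.34, -1.15, 0.21, -1.65], [0.14, 0.43, 2.29, 4.28, 0.19, -0.83], None, None]
70 1 [[0.12, 0.23, 2.22, -0.32, 0.37, 0.62], [0.1, 0.42, 2.21, -0.54, 0.21, 0.83], [0.01, 0.41, 1.76, 0.04, 1.14, 0.2], [-0.05
[... 167 characters left out ...]
0.37], [0.07, 0.44, 2.11, -0.12, 0.43, 0.39], [-0.01, 0.49, 1.66, 0.07, 1.33, 0.18], [-0.06, 0.82, 1.06, 0.14, 2.12, 0.17]]
80 -1 [[0.08, 0.28, 2.1, -0.09, 0.6, -2.77], [0.07, 0.44, 2.11, -0.12, 0.43, -2.75], None, None]
90 1 [[0.05, 0.35, 1.98, -0.0, 0.82, 0.26], [0.05, 0.48, 2.01, -0.0, 0.65, 0.26], [-0.02, 0.58, 1.57, 0.1, 1.51, 0.16], [-0.07, 0.9, 0.99, 0.17, 2.28, 0.19]]
90 -1 [None, None, None, None]
[547.51730387  81.00024215 119.41576426] 4.6917
49.0 48.69 0.0 5.35
48.0 47.81 0.0 5.57
47.0 47.15 0.0 5.78
46.0 45.75 0.0 6.0
45.0 45.19 0.0 6.22
44.0 44.01 0.0 6.43
43.7 43.42 0.0 6.65
43.4 43.91 0.01 6.87
43.1 43.13 0.16 7.08
42.8 42.96 0.26 7.3
42.5 42.56 2.68 7.52
42.2 42.32 7.77 7.73
```

Run:
```python
from station import robot, viewer
from h import *
g=lambda:(lambda s:(s["tcp_pos"].round(1).tolist(),round(s["finger_gap"],2),round(s["grasp_force"],2),s["contact_force"].round(1).tolist(),round(s["t"],1)))(robot.get_state())
print(g())
x,y,z=robot.get_state()["tcp_pos"]
robot.line_to([x,y,z+15],vel=40); print(g())
if robot.get_state()["grasp_force"]>2:
    robot.line_to([x,y,220],vel=100); print(g())
    robot.line_to([459,302.5,160],[np.pi,0,np.arctan2(302.5,459)+np.pi/2],vel=110); print(g())
    robot.line_to([459,302.5,55],vel=80); print(g())
f=viewer.grab_frame("side"); cv2.imwrite("pics/e.png",cv2.resize(f["frame"][90:240,130:330,::-1],(640,480)))
```

```text
([547.4, 81.0, 119.1], 42.32, 7.77, [-0.2, -0.1, 2.1], 7.7)
([547.4, 81.0, 134.3], 42.43, 7.75, [0.4, 1.1, -0.8], 8.3)
([547.0, 81.0, 219.3], 42.59, 7.76, [-0.8, 0.6, -0.7], 9.3)
([459.2, 302.3, 160.1], 42.26, 7.76, [0.5, 0.2, -0.7], 11.7)
([459.3, 302.6, 55.5], 42.26, 7.76, [-0.2, 0.5, -0.5], 13.1)
```

View pics/e.png

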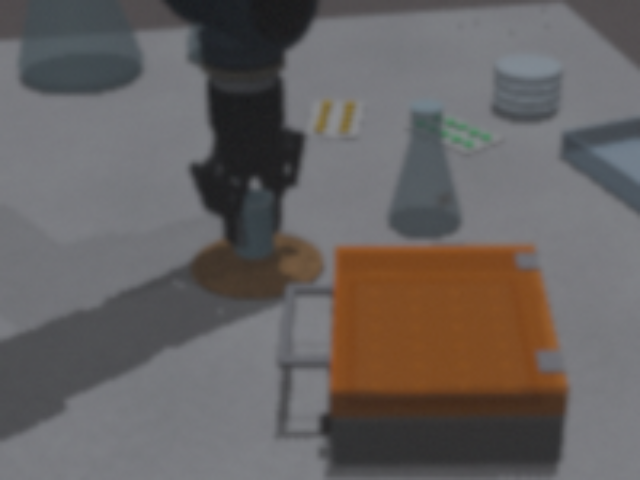

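The beaker is held upright in the gripper over the mat, with its base at about crop (257,255). Now I'll set it down.

Run:
```python
from station import robot, viewer
from h import *
g=lambda:(lambda s:(s["tcp_pos"].round(1).tolist(),round(s["finger_gap"],2),round(s["grasp_force"],2),s["contact_force"].round(1).tolist(),round(s["t"],1)))(robot.get_state())
print(robot.line_to([459,302.5,42],vel=40)); print(g())
print(robot.line_to([459,302.5,37.5],vel=10,force_limit=3)); print(g())
for o in (42.7,43.5,46,56,80): robot.set_gripper(o,20)
print(g())
robot.line_to([459,302.5,150],vel=100)
f=viewer.grab_frame("side"); a=cv2.resize(f["frame"][90:240,130:330,::-1],(640,480)); cv2.imwrite("pics/f.png",a)
W=cloud(f); q=W[(np.hypot(W[...,0]-459,W[...,1]-302)<40)&(W[...,2]>15)&(W[...,2]<75)]; print(len(q),q.min(0),q.max(0))
print(g())
```

```text
False
([458.9, 302.4, 41.7], 42.19, 7.76, [0.7, 0.0, -0.6], 13.6)
True
([459.1, 302.6, 38.9], 42.12, 7.94, [-0.1, 0.4, 2.9], 14.0)
([458.8, 302.4, 38.5], 80.37, 0.0, [-0.5, -0.2, -0.2], 15.3)
235 [434.99802835 277.49292651  15.39141169] [477.46342131 325.61294777  67.36605221]
([458.7, 302.3, 149.4], 79.78, 0.0, [0.1, 0.2, -0.2], 16.6)
```

View pics/f.png

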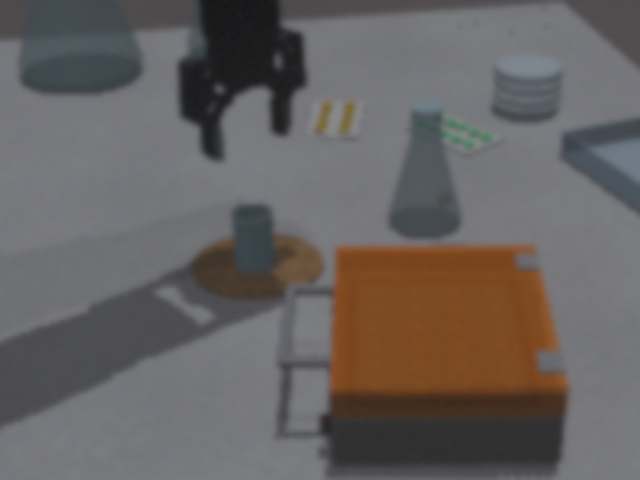

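The beaker stands upright on the cork at crop (254,240), released. Now the handle: hover above it and re-measure the bar with the wrist camera.

```bash
sed -i 's/^PSI=.*/PSI=-0.218; C=np.array([587.6,38.9]); A0=np.radians(80)/' h.py
python3 - <<'E'
from station import robot, viewer
from h import *
robot.line_to([459,302.5,230],vel=150)
p,e=pose(0,1,130)
robot.move_ptp(p,e); robot.set_gripper(27,60)
print(robot.get_state()["tcp_pos"],p,bar(0),robot.get_state()["t"],robot.get_state()["joints"].round(2))
f=viewer.grab_frame("wrist"); W=cloud(f); im=f["frame"].astype(int)
m=(im[...,0]>im[...,2]+70)&(abs(W[...,2]-85)<6); print(m.sum(),cv2.minAreaRect(W[m][:,:2].astype(np.float32)))
ex=np.array([np.cos(PSI),np.sin(PSI)]); ey=np.array([-ex[1],ex[0]])
D=W[...,:2]-bar(0)[:2]; u=D@ex; v=D@ey
c=(abs(u)<15)&(abs(v)<50)&(W[...,2]>60)&(W[...,2]<90)
for lo in range(-50,50,20):
    k=c&(v>=lo)&(v<lo+20)
    if k.sum(): print(lo,k.sum(),u[k].min().round(1),u[k].max().round(1),np.median(u[k]).round(1),np.percentile(W[...,2][k],95).round(1))
k=(abs(u)<8)&(abs(v)<90)&(W[...,2]>60)&(W[...,2]<90); print(v[k].min(),v[k].max())
cv2.imwrite("pics/g.png",f["frame"][:,:,::-1])
E
```

```text
[433.26818406  73.18560187 201.9639349 ] [433.24659662  73.09241936 201.97943115] [455.79518587  68.09744806  71.        ] 18.7667 [ 0.09  0.16  2.07 -0.08  0.75  0.36]
41143 ((588.4566650390625, 39.68584442138672), (239.8492431640625, 192.21295166015625), 77.31646728515625)
-50 203 -4.2 5.9 0.0 77.4
-30 225 -4.1 5.8 0.2 77.6
-10 238 -4.0 5.6 0.2 77.5
10 247 -3.9 5.5 0.2 77.4
30 271 -4.3 5.3 0.1 77.4
-63.073102300428936 65.76324933057496
```

View pics/g.png

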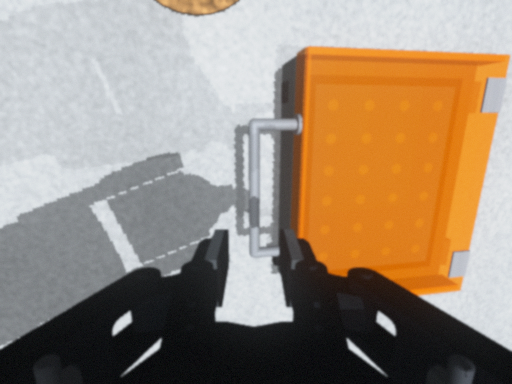

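The wrist view shows the bar at column 254, midway between the fingertips (222 and 288), with clearance to the hood at column 300. Descend and grip.

```bash
sed -i 's/^PSI=.*/PSI=-0.219; C=np.array([588.3,39.2]); A0=np.radians(80)/' h.py
python3 - <<'E'
from station import robot, viewer
from h import *
g=lambda:(lambda s:(s["tcp_pos"].round(1).tolist(),round(s["finger_gap"],2),round(s["grasp_force"],2),s["contact_force"].round(1).tolist(),round(s["t"],1)))(robot.get_state())
p,e=pose(0,1,40); robot.line_to(p,e,vel=80)
p,e=pose(0,1,0); hit=robot.line_to(p,e,vel=40,force_limit=10); print(hit,g())
if not hit:
    robot.set_gripper(5,60); print(g())
    if robot.get_state()["finger_gap"]>7:
        for t in (2,5,8): robot.line_to(*pose(np.radians(t),1),vel=40); print(t,g())
E
```

```text
False ([456.1, 68.7, 74.1], 26.7, 0.0, [-0.1, 0.3, 0.3], 21.2)
([455.6, 68.7, 74.2], 8.08, 58.51, [-4.7, 2.1, 6.7], 21.6)
2 ([456.2, 68.6, 81.7], 7.77, 58.74, [-2.4, 3.2, -2.1], 21.9)
5 ([457.8, 68.3, 93.5], 7.74, 58.88, [-3.5, 4.1, -1.7], 22.4)
8 ([460.0, 67.7, 105.3], 7.78, 58.99, [-3.6, 3.5, -2.1], 22.8)
```

Run:
```python
from station import robot, viewer
from h import *
g=lambda:(lambda s:(s["tcp_pos"].round(1).tolist(),round(s["finger_gap"],2),round(s["grasp_force"],2),s["contact_force"].round(1).tolist(),round(s["t"],1)))(robot.get_state())
for t in range(12,61,4):
    robot.line_to(*pose(np.radians(t),1),vel=60); print(t,g())
    if np.linalg.norm(robot.get_state()["contact_force"])>30: print("STOP"); break
n=np.array([0,0,0])
for c in ("top","side"):
    f=viewer.grab_frame(c); W=cloud(f); im=f["frame"].astype(int)
    m=(im[...,0]>im[...,2]+70)&(W[...,2]>90)&(W[...,0]>450)&(W[...,0]<800)&(abs(W[...,1]-40)<130)
    q=W[m]; 
    # RANSAC plane
    rng=np.random.default_rng(0); best=0
    for _ in range(400):
        a,b,d=q[rng.choice(len(q),3,replace=False)]; nn=np.cross(b-a,d-a); L=np.linalg.norm(nn)
        if L<100: continue
        nn/=L; k=abs((q-a)@nn)<3
        if k.sum()>best: best=k.sum(); K=k
    P=q[K]; n=np.linalg.svd(P-P.mean(0))[2][2]; n*=np.sign(n[2]); print(c,len(q),best,n.round(3),"deg",np.degrees(np.arccos(n[2])).round(2))
    cv2.imwrite(f"pics/z_{c}.png",f["frame"][:,:,::-1])
```

```text
12 ([463.8, 66.9, 120.8], 7.77, 59.18, [-4.1, 3.3, -0.1], 23.2)
16 ([468.7, 65.8, 135.9], 7.7, 59.35, [-4.0, 3.4, -0.2], 23.6)
20 ([474.6, 64.5, 150.7], 7.56, 59.46, [-4.4, 3.3, 0.2], 24.1)
24 ([481.5, 63.0, 165.0], 7.65, 59.55, [-4.6, 2.6, 1.1], 24.5)
28 ([489.3, 61.3, 178.8], 7.62, 59.59, [-5.7, 3.3, 0.9], 24.9)
32 ([498.1, 59.3, 192.0], 7.87, 59.62, [-6.6, 3.4, 2.3], 25.3)
36 ([507.8, 57.2, 204.6], 7.68, 59.65, [-6.1, 3.1, 3.1], 25.7)
40 ([518.3, 54.9, 216.4], 7.87, 59.68, [-6.8, 3.5, 5.1], 26.1)
44 ([529.6, 52.4, 227.5], 7.9, 59.7, [-6.3, 3.2, 5.4], 26.6)
48 ([541.7, 49.7, 237.7], 7.71, 59.73, [-4.6, 3.7, 5.3], 27.0)
52 ([554.3, 46.9, 247.0], 7.67, 59.76, [-4.7, 4.0, 6.5], 27.4)
56 ([567.6, 44.0, 255.4], 7.69, 59.75, [-4.3, 3.4, 5.3], 27.8)
60 ([581.5, 41.0, 262.8], 7.75, 59.68, [-4.8, 3.0, 6.6], 28.2)
top 592 389 [ 0.842 -0.193  0.504] deg 59.71
side 228 189 [-0.439  0.095  0.894] deg 26.67
```

View pics/z_side.png

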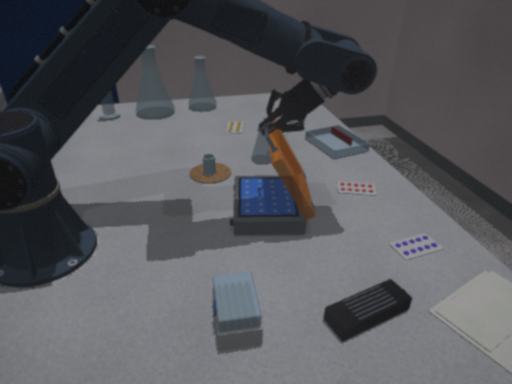

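The side view shows the cover raised and held by the handle, the beaker upright on the mat at (209,163), and the bystanders untouched. The cover plane measures 59.7° in the top camera, so I'm handing in.

```bash
python3 -c "
from station import robot, ticket
robot.hold(0.5); s=robot.get_state(); print(s['grasp_force'],s['contact_force'],s['t'],s['qvel'].round(3)); print(ticket.close_job())"
```

```text
59.65609431266785 [-2.75597981  4.3025154   5.70296046] 28.8167 [ 0.    -0.    -0.001 -0.     0.    -0.   ]
the job is handed in; nothing more can be done
None
```

The job is handed in: the beaker stands upright and released on the cork mat (grip peaked at about 8 N), and the arm is holding the cover by its handle at about 60° (59.7° by camera), at 28.8 s with the bystanders untouched.

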